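# Probe the three spring contacts of a sloped test console

### The arm

A 7-joint arm with a two-finger parallel gripper is mounted at the origin on a cart in front of the work surface, level with it; the furniture and walls round the work are solid. World frame = base frame: x ahead of the robot, y to its left, z up, the work surface at z = 0. Lengths are in m, angles in rad, forces in N, time in s.
With the tool pointing down it reaches from about 0.425 to 0.975 m from the base axis. Payload 16.7 kg.
Tool frame: the origin (TCP) lies on the front face of the gripper's body, between the roots of the fingers; the fingertips stand r.finger_overhang ahead of it and the grasp point (between the pads) lies 54 mm ahead of it (r.finger_overhang is the distance from the TCP to the fingertips, in m); y points along the fingers, x is the direction in which the jaws open and shut, and the axes are right-handed (so a half turn about y gives the same grasp; the last joint's range is limited). The gripper opens to 85 mm and grips with 20 to 120 N. Pads are 22 mm wide; open, the fingers measure 114 mm over their backs; the gripper's body (76 mm by 85 mm) begins 54 mm behind the grasp point. The pads swing forward as they close: fully open they stand 13 mm farther back than shut.
Start: joints at [-0.149, 0.426, 0.074, 1.606, -0.034, 1.111, -0.067], TCP at [0.675, -0, 0.304] pointing down, gripper open.
Joint ranges: [-2.85, 2.85], [-0.5, 2.14], [-1.23, 1.37], [0.21, 2.46], [-1.02, 4.16], [0.16, 2.05], [-2.73, 2.73]. Speed limits (rad/s): [1.89, 1.89, 2.39, 2.39, 3.01, 3.01, 3.01].

### API

Orientations are given as a rotation vector (axis times angle).
In Python, from workcell import r gives the robot as it stands.
- The arm moves only by the tool servo_tool, never from a script. Its argument "steps" is a list of rows, each an object with "offset": the shift along the tool's x, y, z in m, a list of three; "twist": the turn about the tool's y in degrees. A call has 1 to 10 rows; each row shifts and turns the commanded pose from where the row before left it, along the tool's axes as they then stand; what a row does not reach is not made up. A row lasts 1/10 s, in which the tool goes at most 50 mm and 8.59 degrees, less where a joint would pass 70% of its speed; a pose out of reach is approached as far as the arm can. A call is refused whole if a number of a shift passes 0.05 or a number of a turn 8.59, either way. A call with a gripper value outside its range is refused whole. "fingers" is the finger opening in m, from 0 to 0.0854, set as the call begins (left out, the last holds). The fingers move at their own pace and stop on an object; the grip force is fixed at half the most. Time passes only in rows, so rows that do not move let the fingers close. It gives the time, the measured TCP pose, the force and the opening at its end, in the units of the state.
- r.sense(): the state, without advancing time (a new reading comes with each control period).
- r.get_image(name): name is "scene" or "side" or "wrist"; returns a dict with "color" (480x640x3 uint8, red, green, blue), "z_map" (480x640 float32, m along the optical axis (not along the pixel's ray), 0 where there is no reading), "fx", "fy", "cx", "cy" (pixels), "pose" (4x4, takes a point from camera to world coordinates). Camera axes: x right, y up, looking along -z (the intrinsics and any distortion apply to the point x, -y, -z); pixel columns grow to the right and rows downward; lengths in m; the calibration is good to about 2 mm. A picture is of the moment at which its call begins.
- r.close_job(): hands the job in, once; it reports no verdict.
The state is a dict: "t": time; "joints": joint angles; "qvel": joint speeds; "tau": joint torques, N m; "ee_pos": TCP position; "tool_rot": TCP orientation; "force": force on the tool from outside, world axes, zero at the start; "ft_torque": the same for the moment, N m; "grip_width": opening from 0.0 (shut) to 1.0 (fully open).
Only numpy, scipy, OpenCV 4.12 (cv2) and the standard library are available. Lean on these libraries where they do the work, as an engineer would, in place of code of your own. Each camera call takes 0.05 s, during which the arm holds its last target. There are 200 camera calls.

### The job

Take the hand probe out of its stand and check the console's three contacts with its tip: first red, then yellow, then blue. Reach into each coloured guard tube with the probe square to the sloped face, feel for the brass stud and press it gently at least halfway through its travel for about half a second without ramming it against its stop. Then set the probe back upright in its stand, flange on the rim, and let go; do not lean on the console or its visor and leave the other things where they are.

Things in the scene. Friction and masses are not known exactly. Their poses are not given: they have to be found in the camera images.
- probe: grey hand probe, 178 mm long, 150 g. Origin at its tip, z along its axis to the butt. From the tip: steel rod 9 mm across (rounded 7 mm end) to 86 mm, black flange 46 mm across to 92 mm, square handle 26 x 26 mm (sides along x and y) to 172 mm, red button to 178 mm. At the start it stands upright in the stand, tip down, flange on the rim, handle clear above
- probe_flange (a point): centre of the underside of the probe's flange, on its axis, 86 mm from the tip
- stand_top (a point): rim centre of the probe stand, 100 mm above the worktop: fixed upright grey tube 54 mm across, bore 32 mm, on a dark foot 90 x 90 x 8 mm. The probe's rod hangs in the bore, its flange on the rim
- console: fixed white wedge 230 mm wide, 190 deep, 90 high at the back; its face slopes 30 degrees from level and looks to the robot's left and partly towards it. Origin mid-width on the underside, x to its back, z up. Three guard tubes in a row across the face, 66 mm apart, in any colour order. A clear visor hangs over it: front edge 7 mm ahead of the origin (-x), 230 mm high, 8 mm thick; no room for a vertical gripper above the tubes
- red_tube: red guard tube, fixed on the console's face: 33 mm across, bore 22 mm, 36 mm long. Origin at the centre of its open mouth; z points out of the mouth along its axis, square to the face, 30 degrees from vertical (leaning to the console's front)
- red_stud (a joint): travel (m) of the brass spring stud (17.6 mm across, flat) in the red tube: 0 free, growing as it is pushed in along the tube, 0.010 at its solid stop. 1.8 N starts it, full travel takes 7.8 N; it springs back. Free, its top lies 5 to 21 mm below the tube's mouth; the depth differs from tube to tube and must be found by touch
- yellow_tube: yellow guard tube, fixed on the console's face: 33 mm across, bore 22 mm, 36 mm long. Origin at the centre of its open mouth; z points out of the mouth along its axis, square to the face, 30 degrees from vertical (leaning to the console's front)
- yellow_stud (a joint): travel (m) of the brass spring stud (17.6 mm across, flat) in the yellow tube: 0 free, growing as it is pushed in along the tube, 0.010 at its solid stop. 1.8 N starts it, full travel takes 7.8 N; it springs back. Free, its top lies 5 to 21 mm below the tube's mouth; the depth differs from tube to tube and must be found by touch
- blue_tube: blue guard tube, fixed on the console's face: 33 mm across, bore 22 mm, 36 mm long. Origin at the centre of its open mouth; z points out of the mouth along its axis, square to the face, 30 degrees from vertical (leaning to the console's front)
- blue_stud (a joint): travel (m) of the brass spring stud (17.6 mm across, flat) in the blue tube: 0 free, growing as it is pushed in along the tube, 0.010 at its solid stop. 1.8 N starts it, full travel takes 7.8 N; it springs back. Free, its top lies 5 to 21 mm below the tube's mouth; the depth differs from tube to tube and must be found by touch
- jar_blue: bystander: clear jar with a blue lid, 68 mm across and 100 mm tall, loose; origin at the centre of its underside, z up
- tape: bystander: roll of tape lying flat, 82 mm across and 24 mm high, loose; origin at the centre of its underside, z up
- weight: bystander: slotted steel weight, 64 mm across and 36 mm high, loose; origin at the centre of its underside, z up
- watch: bystander: black stopwatch, 70 x 58 x 18 mm, loose; origin at the centre of its underside, z up
Things that resemble listed ones, but are neither listed nor needed, are in the scene too. Leave any orange or pink look-alike of the probe alone.

How it is judged:
By the outcome, as a careful person would: the job done as asked, in the order asked, and still so for the second after the job is handed in, with the robot touching nothing.
It also fails if it takes over 64 s, if anything falls off the work surface, if the arm or the gripper's body presses on something with over 40 N, if the wrist force passes 120 N, or if a joint passes its speed limit or range.

## Working session

There is one attempt and no reset: what is moved stays moved. The work goes in short steps, Python scripts to look and compute and a tool call to move; the robot and the scene stay as the last step left them, time stands still between calls to the robot, and variables do not carry over. Pictures are saved under pics/ and viewed, about 8 in all and at most 12, crops included, and the job is handed in when it is done.

Besides the shell and the picture viewer there is one more tool, called after ">>>" as name(argument=value, ...) on one line, values as JSON. servo_tool: Moves the arm, as the interface text tells. Its arguments: {"type":"object","properties":{"steps":{"type":"array","items":{"type":"object","properties":{"offset":{"type":"array","items":{"type":"number"}},"twist":{"type":"number"}}}},"fingers":{"type":"number"}},"required":["steps"]}

```bash
ls; mkdir -p pics
python3 - <<'E'
from workcell import r
import cv2,numpy as np,pickle
print(r.sense(), r.finger_overhang)
for n in("scene","side"):
    im=r.get_image(n); pickle.dump(im,open(f'{n}0.pkl','wb'))
    cv2.imwrite(f'pics/{n}0.png',im['color'][:,:,::-1]); print(n,im['pose'].round(3),im['fx'],im['cx'],im['cy'],[k for k in im])
E
```

```text
pics
{'t': 0.0, 'joints': array([-0.14953744,  0.42671774,  0.0738346 ,  1.60662373, -0.03409751,
        1.11084251, -0.06712687]), 'qvel': array([ 1.44120696e-05,  4.92592399e-05,  6.29461301e-04, -7.63898851e-04,
        2.02862732e-04, -1.86245841e-03, -7.57173123e-05]), 'tau': array([ 7.16691302e-04, -9.49842310e+01,  3.76242042e+00, -4.63523841e+01,
        1.94300286e-02,  1.01335210e-02,  2.85131875e-06]), 'ee_pos': array([6.74665248e-01, 1.06071956e-05, 3.03212201e-01]), 'tool_rot': array([-1.57088898e+00,  1.04844815e-03,  1.03954030e-03]), 'force': array([ 0.6121698 , -0.94167489, -0.91586393]), 'ft_torque': array([-0.01472621,  0.02357684, -0.0085588 ]), 'grip_width': 0.9975835665787963} 0.0726
scene [[-0.982  0.094 -0.163  0.359]
 [-0.187 -0.567  0.802  1.192]
 [-0.017  0.818  0.575  0.955]
 [ 0.     0.     0.     1.   ]] 617.1589607622043 326.62650982264506 241.95567243455088 ['color', 'z_map', 'fx', 'fy', 'cx', 'cy', 'pose']
side [[-0.974 -0.151  0.171  0.855]
 [ 0.227 -0.708  0.669  0.98 ]
 [ 0.02   0.69   0.724  1.178]
 [ 0.     0.     0.     1.   ]] 561.77515351032 324.09383294486196 235.27549578558487 ['color', 'z_map', 'fx', 'fy', 'cx', 'cy', 'pose']
```

View images.

View pics/scene0.png

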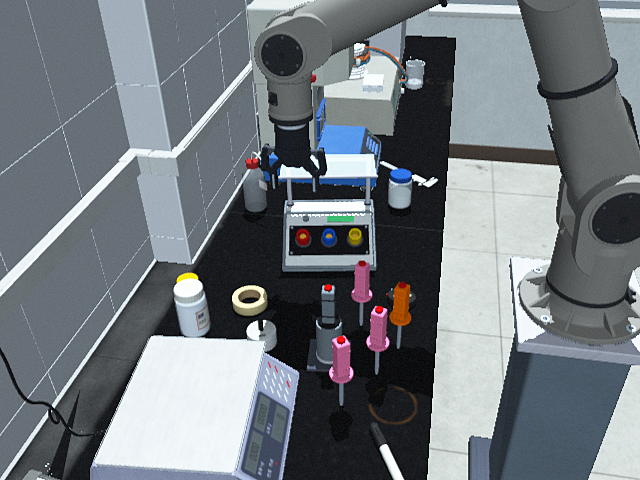

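View pics/side0.png

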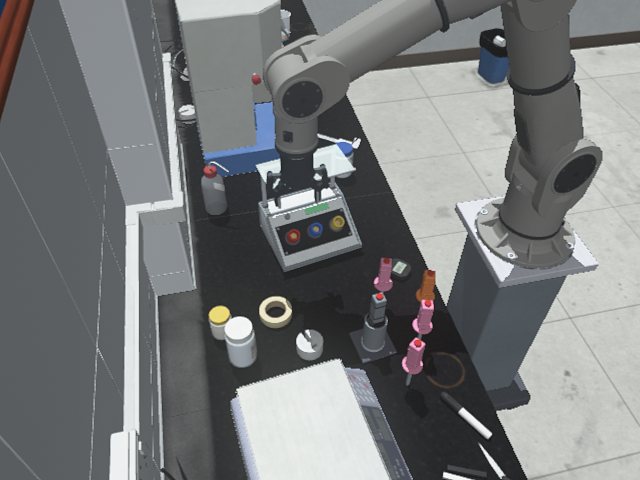

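```bash
cat > h.py <<'E'
import numpy as np,cv2,pickle
from scipy.spatial.transform import Rotation as R
def w(im,u,v,z=None):
    u=np.asarray(u,float);v=np.asarray(v,float)
    if z is None: z=im['z_map'][v.astype(int),u.astype(int)]
    p=np.stack([(u-im['cx'])/im['fx']*z,-(v-im['cy'])/im['fy']*z,-z],-1)
    return p@im['pose'][:3,:3].T+im['pose'][:3,3]
def px(im,P):
    q=(np.atleast_2d(P)-im['pose'][:3,3])@im['pose'][:3,:3]
    return np.stack([im['cx']+im['fx']*q[:,0]/-q[:,2],im['cy']-im['fy']*q[:,1]/-q[:,2]],-1)
def cloud(im):
    v,u=np.mgrid[:480,:640]; return w(im,u,v)
E
python3 - <<'E'
from h import *
a=pickle.load(open('scene0.pkl','rb'));b=pickle.load(open('side0.pkl','rb'))
A=cv2.resize(a['color'][275:375,295:415],(480,400),interpolation=cv2.INTER_CUBIC)[:,:400]
A=cv2.resize(a['color'][270:390,300:420],(400,400),interpolation=cv2.INTER_CUBIC)
B=cv2.resize(b['color'][250:370,340:460],(400,400),interpolation=cv2.INTER_CUBIC)
cv2.imwrite('pics/crop1.png',np.hstack([A,B])[:,:,::-1])
for n,im in(('scene',a),('side',b)):
    c=cloud(im); col=im['color'].astype(int); 
    hsv=cv2.cvtColor(im['color'],cv2.COLOR_RGB2HSV)
    box=np.zeros((480,640),bool)
    if n=='scene': box[220:255,290:372]=1
    else: box[210:248,280:350]=1
    for nm,(lo,hi) in dict(red=(0,8),yellow=(20,34),blue=(100,125)).items():
        m=box&(hsv[...,0]>=lo)&(hsv[...,0]<=hi)&(hsv[...,1]>120)&(hsv[...,2]>90)&(im['z_map']>0)
        ys,xs=np.nonzero(m); P=c[m]; print(n,nm,m.sum(),xs.mean().round(1),ys.mean().round(1),np.median(P,0).round(4),P.min(0).round(3),P.max(0).round(3))
    # probe: top button & flange & stand
    S=(c[...,0]>.3)&(c[...,0]<.62)&(c[...,2]>.02)&(c[...,2]<.3)&(c[...,1]>.2)&(c[...,1]<.6)
    for u,v in ([(328,288),(328,300),(328,330),(318,330),(362,266),(378,311),(341,340),(402,287)] if n=='scene' else [(379,297),(379,305),(376,330),(387,262),(427,304),(416,344),(430,274)]):
        print(u,v,w(im,u,v).round(3))
E
```

```text
scene red 108 302.6 237.0 [ 0.6738 -0.0531  0.0722] [ 0.658 -0.072  0.046] [ 0.688 -0.037  0.089]
scene yellow 217 347.3 235.9 [ 0.5482 -0.0774  0.0695] [ 0.529 -0.101  0.045] [ 0.682 -0.054  0.092]
scene blue 159 328.5 236.6 [ 0.6098 -0.0678  0.0719] [ 0.594 -0.087  0.043] [ 0.625 -0.05   0.09 ]
328 288 [0.544 0.278 0.191]
328 300 [0.543 0.285 0.166]
328 330 [0.541 0.301 0.101]
318 330 [0.563 0.295 0.092]
362 266 [0.492 0.172 0.171]
378 311 [0.441 0.313 0.177]
341 340 [0.496 0.404 0.18 ]
402 287 [0.403 0.227 0.171]
side red 79 293.1 235.2 [ 0.6793 -0.0568  0.0757] [ 0.66  -0.092  0.051] [ 0.692 -0.04   0.092]
side yellow 93 337.3 222.4 [ 0.5483 -0.0802  0.0759] [ 0.529 -0.119  0.052] [ 0.563 -0.063  0.09 ]
side blue 107 315.6 228.9 [ 0.6125 -0.068   0.0758] [ 0.594 -0.109  0.053] [ 0.628 -0.049  0.09 ]
379 297 [0.548 0.279 0.196]
379 305 [0.55  0.289 0.18 ]
376 330 [0.552 0.298 0.097]
387 262 [0.494 0.172 0.179]
427 304 [0.442 0.305 0.174]
416 344 [0.502 0.399 0.175]
430 274 [0.408 0.229 0.18 ]
```

View pics/crop1.png

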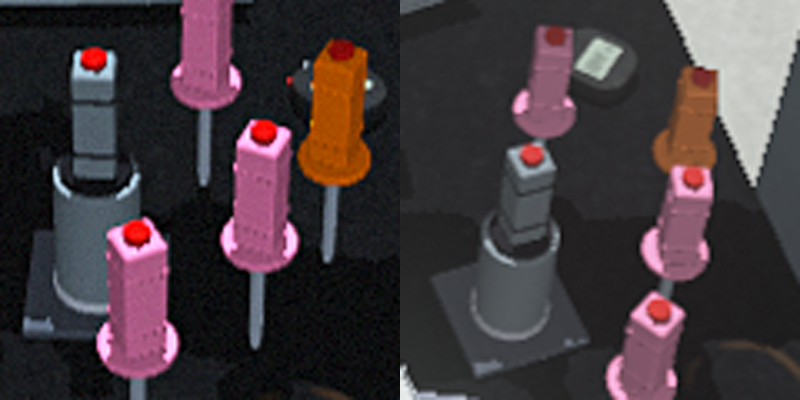

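Candidates: the grey probe stands in the grey tube at scene px (328,288). The look-alikes are pink at (362,266), (378,311) and (341,340), and orange at (402,287). I choose the grey one in the stand, and the crop confirms it. Next I move above it.

>>> servo_tool(steps=[{"offset":[-0.01,-0.01,0.02]},{"offset":[-0.02,-0.01,0.045]},{"offset":[-0.02,0,0.045]},{"offset":[-0.02,0,0.045]},{"offset":[-0.02,0,0.045]},{"offset":[-0.02,0,0.045]},{"offset":[-0.02,0,0.036]},{"offset":[0,0,0]},{"offset":[0,0,0]}])

```text
invalid input at $.steps[0]: expected keys offset, twist
```

Run:
```python
from h import *
from workcell import r
s=r.sense();print(s['t'],s['ee_pos'],s['tool_rot'],s['force'])
im=r.get_image('wrist');pickle.dump(im,open('w1.pkl','wb'));print(im['pose'].round(3))
cv2.imwrite('pics/w1.png',im['color'][:,:,::-1])
```

```text
0.1 [6.74717113e-01 7.15076435e-06 3.03264057e-01] [-1.57087163e+00  9.38663840e-04  9.21821644e-04] [-0.83527918 -0.08430863  0.29725416]
[[ 1.    -0.001  0.001  0.674]
 [ 0.001  0.946  0.324  0.084]
 [-0.001 -0.324  0.946  0.373]
 [ 0.     0.     0.     1.   ]]
```

View pics/w1.png

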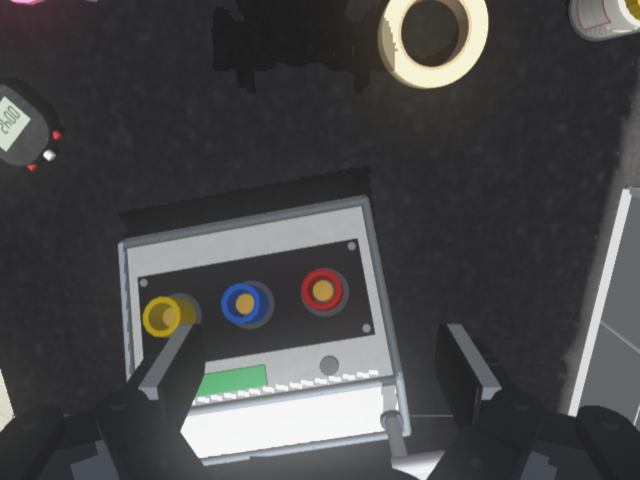

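The wrist view shows the console tubes from above: red (322,290), blue (245,303), yellow (163,317). I'll use it for the tube positions. The move needs a twist in every row, so I'm repeating it.

>>> servo_tool(steps=[{"offset":[-0.01,-0.01,0.02],"twist":0},{"offset":[-0.02,-0.01,0.045],"twist":0},{"offset":[-0.02,0,0.045],"twist":0},{"offset":[-0.02,0,0.045],"twist":0},{"offset":[-0.02,0,0.045],"twist":0},{"offset":[-0.02,0,0.045],"twist":5},{"offset":[-0.02,0,0.036],"twist":0},{"offset":[0,0,0],"twist":0},{"offset":[0,0,0],"twist":0}])

```text
t: 1.05
ee_pos: [0.5477, 0.2832, 0.3236]
tool_rot: [-1.57, 0.067, -0.066]
force: [0.1, -1.3, -0.5]
grip_width: 1.002
```

Run:
```python
from h import *
from workcell import r
s=r.sense();print(s['t'],s['ee_pos'],s['tool_rot'],s['force']);print(R.from_rotvec(s['tool_rot']).as_matrix().round(3))
im=r.get_image('wrist');pickle.dump(im,open('w2.pkl','wb'));print(im['pose'].round(3))
for n,z in(('button',.192),):
    pass
hsv=cv2.cvtColor(im['color'],cv2.COLOR_RGB2HSV)
a=im['color'].copy()
cv2.imwrite('pics/w2.png',a[:,:,::-1])
print(px(im,[[.545,.282,.192],[.545,.282,.186],[.545,.285,.1]]))
```

```text
1.05 [0.54774808 0.28324449 0.32364513] [-1.56999544  0.06702871 -0.06643407] [ 0.06850018 -1.26268558 -0.45114612]
[[ 0.996 -0.     0.085]
 [-0.085 -0.     0.996]
 [-0.    -1.    -0.   ]]
[[ 0.996  0.079  0.028  0.554]
 [-0.084  0.943  0.323  0.367]
 [-0.    -0.325  0.946  0.393]
 [ 0.     0.     0.     1.   ]]
[[316.12891215 272.92482059]
 [316.21675644 268.64415287]
 [316.77196583 220.94696028]]
```

View pics/w2.png

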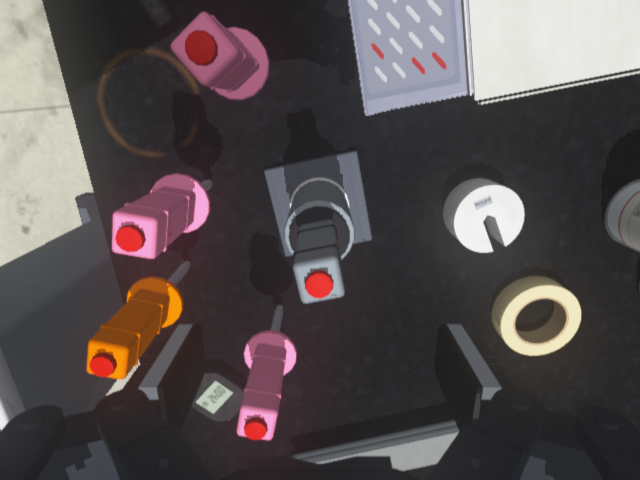

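```bash
cat >> h.py <<'E'
def ray(im,u,v,h):
    a=w(im,u,v,np.ones_like(np.asarray(u,float)));o=im['pose'][:3,3];d=a-o
    return o+d*((h-o[2])/d[...,2])[...,None]
E
python3 - <<'E'
from h import *
im=pickle.load(open('w2.pkl','rb'));a=pickle.load(open('scene0.pkl','rb'));b=pickle.load(open('side0.pkl','rb'));w1=pickle.load(open('w1.pkl','rb'))
hsv=cv2.cvtColor(im['color'],cv2.COLOR_RGB2HSV)
m=((hsv[...,0]<8)|(hsv[...,0]>172))&(hsv[...,1]>150)&(hsv[...,2]>80);m[:240]=0;m[330:]=0;m[:,:280]=0;m[:,360:]=0
ys,xs=np.nonzero(m);print('button px',xs.mean(),ys.mean(),ray(im,xs.mean(),ys.mean(),.190))
print('scene/side',ray(a,327.9,288.,.19),ray(b,379.6,296.5,.19))
g=im['color'][235:330,270:370];cv2.imwrite('pics/w2c.png',cv2.resize(g,(800,760),interpolation=cv2.INTER_CUBIC)[:,:,::-1][:600])
C=ray(im,np.array([293,337,345,301.]),np.array([257,253,297,304.]),.186);print(C,C.mean(0))
for i in range(4):
    d=C[(i+1)%4]-C[i];print(np.degrees(np.arctan2(d[1],d[0])),np.linalg.norm(d))
# rim of stand: ellipse points
print('foot', ray(im,np.array([265,357,371,280.]),np.array([170,151,239,255.]),.008))
# tubes from w1: cloud per colour
hsv=cv2.cvtColor(w1['color'],cv2.COLOR_RGB2HSV);c=cloud(w1)
for nm,(lo,hi),(u,v) in(('red',(0,8),(322,290)),('yellow',(20,32),(163,317)),('blue',(105,125),(245,303))):
    m=(hsv[...,0]>=lo)&(hsv[...,0]<=hi)&(hsv[...,1]>150)&(hsv[...,2]>40)
    k=np.zeros_like(m);k[v-35:v+35,u-35:u+45]=1;m&=k&(w1['z_map']>0)
    P=c[m];print(nm,m.sum(),P.max(0),[ (np.percentile(P[:,2],q)).round(4) for q in(50,90,98)])
E
```

```text
button px 318.7279151943463 283.93992932862193 [0.5457601  0.27454321 0.19      ]
scene/side [0.54395168 0.27735182 0.19      ] [0.54465131 0.27408058 0.19      ]
[[0.53300763 0.28987145 0.186     ]
 [0.55701844 0.29017789 0.186     ]
 [0.55965975 0.26346538 0.186     ]
 [0.53453668 0.26117241 0.186     ]] [0.54605562 0.27617178 0.186     ]
0.7312123017434341 0.024012757292068133
-84.35299332333479 0.02684277896306357
-174.78507810351275 0.025227494913329266
93.04975009082514 0.02873974680196594
foot [[0.49787902 0.31292636 0.008     ]
 [0.58514535 0.32318106 0.008     ]
 [0.59439094 0.23616198 0.008     ]
 [0.50210627 0.22685688 0.008     ]]
red 772 [ 0.69131892 -0.03991952  0.089103  ] [np.float64(0.0793), np.float64(0.0864), np.float64(0.0876)]
yellow 1390 [ 0.56435281 -0.06454469  0.08856209] [np.float64(0.0742), np.float64(0.0853), np.float64(0.0872)]
blue 878 [ 0.62833158 -0.05223769  0.0889924 ] [np.float64(0.0782), np.float64(0.0862), np.float64(0.0877)]
```

```bash
cat > tubes.py <<'E'
from h import *
from scipy.optimize import least_squares
ims={n:pickle.load(open(f,'rb')) for n,f in(('w1','w1.pkl'),('scene','scene0.pkl'),('side','side0.pkl'))}
def tubes(yaw):
    n=np.array([-.5*np.cos(yaw),-.5*np.sin(yaw),.866])  # console x dir = yaw
    out={}
    for k,im in ims.items():
        hsv=cv2.cvtColor(im['color'],cv2.COLOR_RGB2HSV);c=cloud(im)
        for nm,(lo,hi),g in(('red',(0,9),(.674,-.053)),('yellow',(19,34),(.548,-.078)),('blue',(100,126),(.610,-.067))):
            m=(hsv[...,0]>=lo)&(hsv[...,0]<=hi)&(hsv[...,1]>120)&(hsv[...,2]>50)&(np.hypot(c[...,0]-g[0],c[...,1]-g[1])<.03)&(im['z_map']>0)
            P=c[m];d=P@n;top=np.percentile(d,93);Q=P[d>top-.003]
            e1=np.array([-np.sin(yaw),np.cos(yaw),0]);e2=np.cross(n,e1)
            q=np.c_[Q@e1,Q@e2]
            cc,rr=cv2.minEnclosingCircle(q.astype(np.float32))
            out[k,nm]=np.r_[e1*cc[0]+e2*cc[1]+n*np.median(Q@n),rr,len(Q)]
    return out
if __name__=='__main__':
    yaw=-1.38
    for it in range(3):
        o=tubes(yaw); d=np.mean([o[k,'yellow'][:2]-o[k,'red'][:2] for k in ims],0)
        yaw=np.arctan2(d[1],d[0])+np.pi/2   # row dir red->yellow, console back = +90deg rot
        yaw=(yaw+np.pi)%(2*np.pi)-np.pi
        if abs(yaw)>np.pi/2+.5: yaw-=np.pi
    for k in o: print(k,o[k].round(4))
    print('yaw',np.degrees(yaw))
    im=ims['w1']; 
    F=w(im,np.array([126,200,300,365]),np.array([246,233,214,201]));print('front edge',F.round(3))
    xb=np.array([np.cos(yaw),np.sin(yaw)])
    m=np.mean([o[k,'blue'][:3] for k in ims],0);print('front edge rel mouth along back dir',(F[:,:2]-m[:2])@xb)
    for k in('scene','side','w1'):
        c=cloud(ims[k]);s=(abs(c[...,2]-.228)<.012)&(abs(c[...,0]-.61)<.1)&(abs(c[...,1]+.12)<.12)
        if s.sum():
            t=(c[s][:,:2]-m[:2])@xb;print(k,s.sum(),'visor pts back-dir rel mouth',np.percentile(t,[1,5,20,50,99]).round(3),np.median(c[s][:,2]))
E
python3 tubes.py
```

```text
('w1', 'red') [ 6.751e-01 -5.360e-02  8.010e-02  1.630e-02  6.800e+02]
('w1', 'yellow') [ 5.459e-01 -7.790e-02  8.000e-02  1.660e-02  6.990e+02]
('w1', 'blue') [ 6.106e-01 -6.570e-02  8.010e-02  1.640e-02  6.830e+02]
('scene', 'red') [ 6.727e-01 -5.060e-02  8.120e-02  1.660e-02  2.400e+01]
('scene', 'yellow') [ 5.441e-01 -7.630e-02  8.110e-02  1.620e-02  3.800e+01]
('scene', 'blue') [ 6.088e-01 -6.340e-02  8.100e-02  1.620e-02  3.700e+01]
('side', 'red') [ 6.753e-01 -5.220e-02  8.340e-02  1.530e-02  1.600e+01]
('side', 'yellow') [ 5.462e-01 -7.620e-02  8.400e-02  1.520e-02  1.900e+01]
('side', 'blue') [ 6.097e-01 -6.350e-02  8.200e-02  1.670e-02  2.900e+01]
yaw -79.16365396555985
front edge [[ 0.494 -0.041  0.015]
 [ 0.564 -0.028  0.015]
 [ 0.656 -0.01   0.016]
 [ 0.714  0.002  0.017]]
front edge rel mouth along back dir [-0.04469818 -0.04391013 -0.0446074  -0.04577991]
scene 1438 visor pts back-dir rel mouth [0.02  0.023 0.033 0.067 0.141] 0.23222530353969362
side 971 visor pts back-dir rel mouth [0.021 0.025 0.044 0.087 0.14 ] 0.2324378453570075
w1 101 visor pts back-dir rel mouth [0.022 0.022 0.023 0.023 0.025] 0.23105817830079067
```

>>> servo_tool(steps=[{"offset":[0,0,0],"twist":-5},{"offset":[0,0,0],"twist":-5},{"offset":[-0.003,0.015,-0.008],"twist":0},{"offset":[0,0.025,0],"twist":0},{"offset":[0,0.03,0],"twist":0},{"offset":[0,0.03,0],"twist":0},{"offset":[0,0.015,0],"twist":0},{"offset":[0,0,0],"twist":0},{"offset":[0,0,0],"twist":0}])

```text
t: 2.0
ee_pos: [0.5467, 0.2738, 0.2097]
tool_rot: [-1.57, -0.068, 0.067]
force: [0.7, 0.1, 0.2]
grip_width: 1.0
```

>>> servo_tool(steps=[{"offset":[0,0,0],"twist":0},{"offset":[0,0,0],"twist":0},{"offset":[0,0,0],"twist":0},{"offset":[0,0,0],"twist":0},{"offset":[0,0,0],"twist":0},{"offset":[0,0,0],"twist":0},{"offset":[0,0,0],"twist":0},{"offset":[0,0,0],"twist":0}], fingers=0.01)

```text
t: 2.8
ee_pos: [0.5461, 0.2743, 0.2094]
tool_rot: [-1.569, -0.069, 0.068]
force: [-1.5, -0.9, 6.4]
grip_width: 0.299
```

>>> servo_tool(steps=[{"offset":[0,-0.015,0],"twist":0},{"offset":[0,-0.02,0],"twist":0},{"offset":[0,-0.015,0],"twist":0},{"offset":[0,0,0.008],"twist":0},{"offset":[0,0,0.008],"twist":0},{"offset":[0,0,0.008],"twist":0},{"offset":[0,0,0.008],"twist":0},{"offset":[0,0,0],"twist":0}])

```text
t: 3.6
ee_pos: [0.5427, 0.3069, 0.2577]
tool_rot: [-1.571, -0.069, 0.071]
force: [0.7, -2.0, -1.1]
grip_width: 0.297
```

Run:
```python
from h import *
from workcell import r
s=r.sense();print(s['t'],s['ee_pos'],s['force'])
a=r.get_image('scene');b=r.get_image('side');pickle.dump((a,b),open('p3.pkl','wb'))
A=cv2.resize(a['color'][220:380,270:430],(400,400),interpolation=cv2.INTER_CUBIC)
B=cv2.resize(b['color'][220:380,310:470],(400,400),interpolation=cv2.INTER_CUBIC)
cv2.imwrite('pics/p3.png',np.hstack([A,B])[:,:,::-1])
```

```text
3.6 [0.54270936 0.30691269 0.25771107] [ 0.66159654 -2.0471776  -1.05911934]
```

View pics/p3.png

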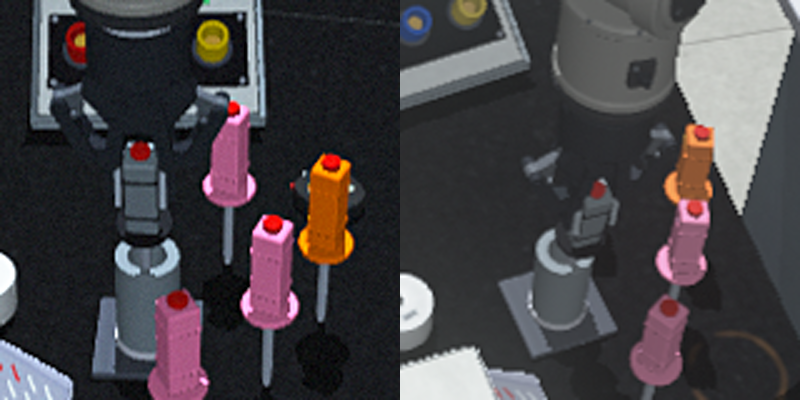

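>>> servo_tool(steps=[{"offset":[0,0,0.008],"twist":0},{"offset":[0,0,0.008],"twist":0},{"offset":[0,0,0.008],"twist":0},{"offset":[0,0,0.008],"twist":0},{"offset":[0,0,0.008],"twist":0},{"offset":[0,0,0],"twist":0},{"offset":[0,-0.02,-0.005],"twist":0},{"offset":[0,-0.04,0],"twist":0},{"offset":[0,-0.04,0],"twist":0},{"offset":[0,0,0],"twist":0}])

```text
t: 4.7
ee_pos: [0.5414, 0.3419, 0.3647]
tool_rot: [-1.564, -0.073, 0.063]
force: [0.5, -0.7, -2.2]
grip_width: 0.296
```

```bash
cat > look.py <<'E'
import sys
from h import *
from workcell import r
s=r.sense();print(s['t'],s['ee_pos'],s['tool_rot'],s['force'])
T=R.from_rotvec(s['tool_rot']).as_matrix();g=s['ee_pos']+T[:,1]*.054
a=r.get_image('scene');b=r.get_image('side');pickle.dump((a,b,s),open(sys.argv[1]+'.pkl','wb'))
out=[]
for im in(a,b):
    u,v=px(im,g-[0,0,.03])[0].round().astype(int);u=np.clip(u,75,565);v=np.clip(v,75,405)
    k=im['color'][v-75:v+75,u-75:u+75];print('crop origin',u-75,v-75)
    out.append(cv2.resize(k,(400,400),interpolation=cv2.INTER_CUBIC))
    c=cloud(im);q=(c-g)@T   # tool coords relative to grasp
    # rod/handle points: |x|<0.013
    m=(abs(q[...,0])<.02)&(q[...,1]>.02)&(q[...,1]<.15)&(abs(q[...,2]+np.tan(np.radians(30))*q[...,1])<.04)&(im['z_map']>0)
    Q=q[m];print(len(Q))
    rod=Q[(Q[:,1]>.055)]
    if len(rod)>5:
        p=np.polyfit(rod[:,1],rod[:,2],1);print('rod n',len(rod),'slope deg',np.degrees(np.arctan(p[0])),'y range',rod[:,1].min().round(3),rod[:,1].max().round(3),'z@lowest',rod[rod[:,1].argmax()].round(4),'x',np.median(rod[:,0]).round(4))
cv2.imwrite(f'pics/{sys.argv[1]}.png',np.hstack(out)[:,:,::-1])
E
python3 look.py p4
```

```text
4.7 [0.54139038 0.34189437 0.36465245] [-1.56444831 -0.07334474  0.06315094] [ 0.50567044 -0.65041039 -2.18141206]
crop origin 247 197
286
rod n 44 slope deg -40.37009145919355 y range 0.055 0.124 z@lowest [-0.0039  0.124  -0.07  ] x -0.0019
crop origin 320 220
149
rod n 22 slope deg -41.391808230933385 y range 0.055 0.125 z@lowest [-0.0019  0.1254 -0.0662] x 0.001
```

View pics/p4.png

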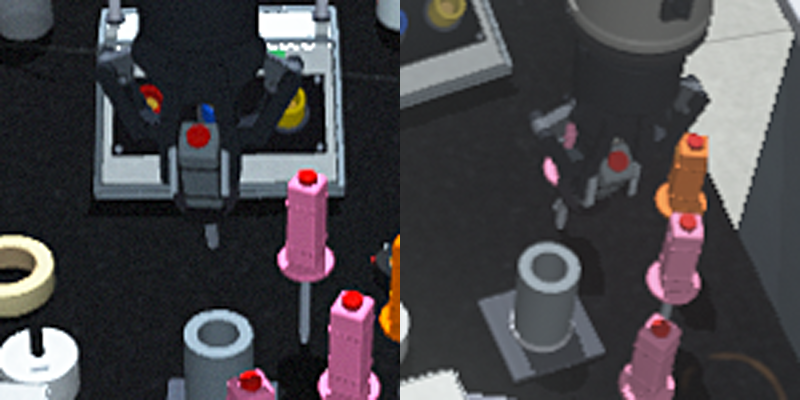

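```bash
cat > fit.py <<'E'
import sys
from h import *
from scipy.optimize import least_squares
def fit(f):
    a,b,s=pickle.load(open(f+'.pkl','rb'))[:3]
    T=R.from_rotvec(s['tool_rot']).as_matrix();g=s['ee_pos']+T[:,1]*.054
    Qs=[];Bs=[]
    for im in(a,b):
        q=(cloud(im)-g)@T
        ax=np.array([0,np.cos(.52),-np.sin(.52)]);t=q@ax;d=np.linalg.norm(q-t[...,None]*ax,axis=-1)
        m=(t>.062)&(t<.15)&(d<.016)&(im['z_map']>0);Qs.append(q[m])
        hsv=cv2.cvtColor(im['color'],cv2.COLOR_RGB2HSV)
        mb=((hsv[...,0]<8)|(hsv[...,0]>172))&(hsv[...,1]>150)&(np.linalg.norm(q+ax*.035,axis=-1)<.02)&(im['z_map']>0)
        Bs.append(q[mb])
        if mb.sum(): B=q[mb].mean(0);print('button n',mb.sum(),B.round(4),'angle',np.degrees(np.arctan2(B[2],-B[1])).round(1))
    for Q in Qs+[np.vstack(Qs)]:
        def res(p):
            th,ph,x0,z0=p;ax=np.array([np.sin(ph),np.cos(th),-np.sin(th)]);ax/=np.linalg.norm(ax)
            v=Q-[x0,0,z0];t=v@ax;d=np.linalg.norm(v-t[:,None]*ax,axis=1)
            return np.r_[d-.0045,.3*p[2],.3*p[3],.003*p[1]]
        o=least_squares(res,[.52,0,0,0],loss='soft_l1',f_scale=.001);p=o.x
        ax=np.array([np.sin(p[1]),np.cos(p[0]),-np.sin(p[0])]);t=(Q-[p[2],0,p[3]])@ax
        print(len(Q),'tilt',np.degrees(p[0]).round(2),'phi',np.degrees(p[1]).round(2),'x0z0',p[2:].round(4),'tmax',t.max().round(4),'rms',np.sqrt(np.mean(o.fun**2)).round(4))
fit(sys.argv[1])
E
python3 fit.py p4
python3 - <<'E'
from h import *
from workcell import r
s=r.sense();im=r.get_image('wrist');pickle.dump((im,s),open('w4.pkl','wb'));print(s['t'],s['ee_pos'])
T=R.from_rotvec(s['tool_rot']).as_matrix();g=s['ee_pos']+T[:,1]*.054
hsv=cv2.cvtColor(im['color'],cv2.COLOR_RGB2HSV);q=(cloud(im)-g)@T
m=((hsv[...,0]<8)|(hsv[...,0]>172))&(hsv[...,1]>150)&(np.linalg.norm(q,axis=-1)<.06)
ys,xs=np.nonzero(m);print('button px',xs.mean(),ys.mean(),m.sum(),np.median(q[m],0))
for th in(24,27,30,33):
    t=np.radians(th);P=g+T@(-.0355*np.array([0,np.cos(t),-np.sin(t)]));print(th,px(im,P))
E
```

```text
button n 58 [-0.0013 -0.0325  0.014 ] angle 23.3
button n 33 [-0.0005 -0.0316  0.0114] angle 19.8
38 tilt 29.63 phi -0.78 x0z0 [ 0.0008 -0.0003] tmax 0.1423 rms 0.0008
14 tilt 29.25 phi -1.56 x0z0 [ 0.0004 -0.0004] tmax 0.1416 rms 0.0004
52 tilt 29.44 phi -1.92 x0z0 [ 0.0026 -0.0008] tmax 0.1422 rms 0.0009
4.8 [0.54019203 0.34108024 0.35964933]
button px 319.2568951930654 385.31717888100866 2538 [-0.00083954 -0.03270872  0.01297   ]
24 [[322.16190079 379.95690512]]
27 [[322.16218241 372.79177169]]
30 [[322.15995805 365.59814525]]
33 [[322.15526078 358.41476102]]
```

```bash
python3 look.py p5
python3 - <<'E'
from h import *
from scipy.optimize import least_squares
for f in('p4','p5'):
    a,b,s=pickle.load(open(f+'.pkl','rb'));T=R.from_rotvec(s['tool_rot']).as_matrix();g=s['ee_pos']+T[:,1]*.054
    for im in(a,b):
        q=(cloud(im)-g)@T;hsv=cv2.cvtColor(im['color'],cv2.COLOR_RGB2HSV)
        ax=np.array([0,np.cos(.51),-np.sin(.51)]);t=q@ax;d=np.linalg.norm(q-t[...,None]*ax,axis=-1)
        ok=im['z_map']>0
        Q=q[(t>.062)&(t<.15)&(d<.016)&ok]
        B=q[((hsv[...,0]<8)|(hsv[...,0]>172))&(hsv[...,1]>150)&(np.linalg.norm(q+ax*.035,axis=-1)<.02)&ok].mean(0)
        def res(p):
            th,ph,x0,z0=p;A=np.array([np.sin(ph),np.cos(th),-np.sin(th)]);A/=np.linalg.norm(A)
            v=Q-[x0,0,z0];tt=v@A;dd=np.linalg.norm(v-tt[:,None]*A,axis=1)
            bb=B-[x0,0,z0];bb=bb-(bb@A)*A
            return np.r_[dd-.0045,5*bb]
        p=least_squares(res,[.5,0,0,0],loss='soft_l1',f_scale=.001).x
        print(f,len(Q),np.degrees(p[:2]).round(2),p[2:].round(4))
E
```

```text
4.85 [0.53987443 0.34084455 0.35839415] [-1.56946402 -0.06827487  0.06891913] [-1.37435758 -0.64585831 -1.30068477]
crop origin 248 199
273
rod n 41 slope deg -40.27471877842403 y range 0.055 0.122 z@lowest [-0.0015  0.122  -0.0637] x -0.0017
crop origin 320 221
137
rod n 20 slope deg -42.06109046338683 y range 0.055 0.121 z@lowest [ 0.0004  0.1211 -0.0655] x 0.0015
p4 38 [28.26  0.19] [-0.0012 -0.0035]
p4 14 [27.39 -0.92] [-0.0011 -0.005 ]
p5 34 [28.16  0.29] [-0.0014 -0.0034]
p5 14 [27.35 -0.87] [-0.0002 -0.0058]
```

>>> servo_tool(steps=[{"offset":[0.004,0,-0.02],"twist":-2.9},{"offset":[0.008,0,-0.04],"twist":-2.9},{"offset":[0.008,0,-0.045],"twist":0},{"offset":[0.008,0,-0.045],"twist":0},{"offset":[0.008,0,-0.045],"twist":0},{"offset":[0.008,0.01,-0.045],"twist":0},{"offset":[0.008,0.01,-0.04],"twist":0},{"offset":[0.006,0.02,-0.03],"twist":0},{"offset":[0.002,0.01,-0.019],"twist":0},{"offset":[0,0,0],"twist":0}])

```text
t: 5.95
ee_pos: [0.6564, 0.0238, 0.3057]
tool_rot: [-1.567, -0.141, 0.148]
force: [-0.1, -0.1, -1.5]
grip_width: 0.296
```

>>> servo_tool(steps=[{"offset":[0,0,0],"twist":0},{"offset":[0,0,0],"twist":0}])

```text
t: 6.15
ee_pos: [0.6567, 0.0287, 0.3087]
tool_rot: [-1.565, -0.149, 0.149]
force: [-0.6, 1.1, -0.9]
grip_width: 0.296
```

```bash
cat > tip.py <<'E'
from h import *
M={'red':np.array([.6748,-.0528,.081]),'blue':np.array([.6102,-.065,.081]),'yellow':np.array([.5456,-.0773,.081])}
yaw=np.radians(-79.2);n=np.array([-.5*np.cos(yaw),-.5*np.sin(yaw),.866])
TIP=np.array([-.001,.177,-.070])
def rep(s):
    T=R.from_rotvec(s['tool_rot']).as_matrix();tip=s['ee_pos']+T@TIP
    print('t',round(s['t'],2),'tcp',s['ee_pos'].round(4),'yaw',np.degrees(np.arctan2(T[1,0],T[0,0])).round(2),'F',s['force'].round(1),'Fn',(s['force']@n).round(2))
    for k,m in M.items():
        d=tip-m;h=d@n;lat=T.T@(d-h*n)
        print(k,'height above mouth',h.round(4),'lateral in tool axes',lat.round(4),'shift to 25mm above mouth (tool):',(T.T@(m+.025*n-tip)).round(4))
if __name__=='__main__':
    from workcell import r
    rep(r.sense())
E
python3 look.py p6; python3 fit.py p6; python3 tip.py
```

```text
6.15 [0.65668249 0.02871191 0.30869573] [-1.56510386 -0.14866043  0.14926235] [-0.63014005  1.1306018  -0.92598737]
crop origin 224 127
215
rod n 44 slope deg -38.51537695152524 y range 0.055 0.123 z@lowest [-0.0007  0.1228 -0.0642] x -0.0015
crop origin 232 141
135
rod n 15 slope deg -35.97568972849869 y range 0.055 0.12 z@lowest [ 0.0007  0.1203 -0.0657] x 0.0011
button n 32 [-0.0017 -0.0314  0.0135] angle 23.3
button n 20 [-0.0003 -0.034   0.0119] angle 19.3
36 tilt 29.37 phi -1.04 x0z0 [ 0.001 -0.001] tmax 0.138 rms 0.001
14 tilt 30.08 phi -1.34 x0z0 [0.0009 0.0009] tmax 0.1375 rms 0.0006
50 tilt 29.54 phi -1.71 x0z0 [ 0.0021 -0.0006] tmax 0.1382 rms 0.0009
t 6.25 tcp [0.6568 0.0287 0.3091] yaw 10.88 F [-0.2 -0.3 -1.1] Fn -1.05
red height above mouth 0.051 lateral in tool axes [-0.0033 -0.0069 -0.012 ] shift to 25mm above mouth (tool): [ 0.0033  0.0295 -0.001 ]
blue height above mouth 0.0509 lateral in tool axes [ 0.0624 -0.007  -0.0122] shift to 25mm above mouth (tool): [-0.0625  0.0294 -0.0008]
yellow height above mouth 0.0509 lateral in tool axes [ 0.1282 -0.007  -0.0123] shift to 25mm above mouth (tool): [-0.1282  0.0294 -0.0007]
```

View pics/p6.png

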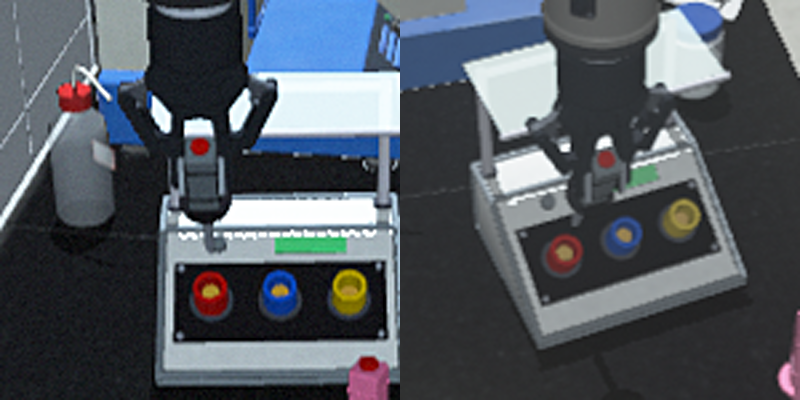

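>>> servo_tool(steps=[{"offset":[0.003,0.01,0],"twist":0},{"offset":[0,0.01,0],"twist":0},{"offset":[0,0.0095,-0.001],"twist":0},{"offset":[0,0.009,-0.005],"twist":0},{"offset":[0,0,0],"twist":0},{"offset":[0,0,0],"twist":0},{"offset":[0,0,0],"twist":0}])

```text
t: 6.95
ee_pos: [0.6611, 0.0222, 0.2708]
tool_rot: [-1.566, -0.148, 0.147]
force: [-0.2, 0.5, -1.7]
grip_width: 0.294
```

```bash
python3 look.py p7; python3 tip.py|head -2
python3 - <<'E'
from h import *
from tip import *
a,b,s=pickle.load(open('p7.pkl','rb'));T=R.from_rotvec(s['tool_rot']).as_matrix();tip=s['ee_pos']+T@TIP
o=[]
for im in(a,b):
    pt=px(im,tip)[0];pm=px(im,M['red'])[0];u,v=pm.astype(int);print(pt.round(1),pm.round(1))
    k=cv2.resize(im['color'][v-30:v+20,u-25:u+25],(400,400),interpolation=cv2.INTER_CUBIC).copy()
    for p,c in((pt,(255,255,0)),(pm,(0,255,0))): cv2.drawMarker(k,tuple(((p+.5-[u-25,v-30])*8).astype(int).tolist()),c,0,12,1)
    e1=T[:,0];e2=np.cross(n,e1);th=np.linspace(0,6.28,60)
    for rr in(.0165,.011):
        P=px(im,M['red']+rr*(np.cos(th)[:,None]*e1+np.sin(th)[:,None]*e2));cv2.polylines(k,[((P+.5-[u-25,v-30])*8).astype(np.int32)],True,(0,255,0),1)
    o.append(k)
cv2.imwrite('pics/p7c.png',np.hstack(o)[:,:,::-1])
E
```

```text
6.95 [0.66112963 0.02217818 0.27075719] [-1.56566654 -0.1483383   0.14743101] [-0.1729641   0.49959619 -1.69373381]
crop origin 224 140
340
rod n 176 slope deg -38.6153171262545 y range 0.056 0.15 z@lowest [ 0.0111  0.15   -0.1192] x -0.0019
crop origin 230 151
238
rod n 134 slope deg -40.76995027027374 y range 0.055 0.15 z@lowest [ 0.0083  0.1499 -0.1227] x 0.0011
t 7.05 tcp [0.6611 0.0223 0.2708] yaw 10.8 F [-0.3  0.2 -1.1] Fn -0.79
red height above mouth 0.0143 lateral in tool axes [-0.0003 -0.0005 -0.0008] shift to 25mm above mouth (tool): [ 0.0003 -0.0088  0.0061]
[301.6 230.9] [301.8 233.8]
[295.1 233. ] [294.2 234.8]
```

View pics/p7c.png

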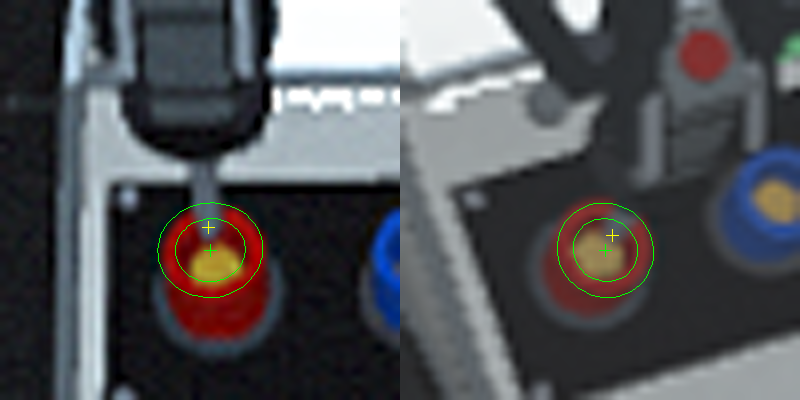

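>>> servo_tool(steps=[{"offset":[0,0.0026,-0.0015],"twist":0},{"offset":[0,0.0026,-0.0015],"twist":0},{"offset":[0,0.0026,-0.0015],"twist":0},{"offset":[0,0.0026,-0.0015],"twist":0},{"offset":[0,0.0026,-0.0015],"twist":0},{"offset":[0,0,0],"twist":0},{"offset":[0,0,0],"twist":0}])

```text
t: 7.75
ee_pos: [0.6623, 0.0148, 0.2573]
tool_rot: [-1.566, -0.148, 0.148]
force: [0.0, 0.1, -1.0]
grip_width: 0.297
```

>>> servo_tool(steps=[{"offset":[0,0.0026,-0.0015],"twist":0},{"offset":[0,0,0],"twist":0},{"offset":[0,0,0],"twist":0}])

```text
t: 8.05
ee_pos: [0.6626, 0.0134, 0.2547]
tool_rot: [-1.566, -0.148, 0.148]
force: [0.1, -0.1, -1.3]
grip_width: 0.296
```

>>> servo_tool(steps=[{"offset":[0,0.0026,-0.0015],"twist":0},{"offset":[0,0,0],"twist":0},{"offset":[0,0,0],"twist":0}])

```text
t: 8.35
ee_pos: [0.6628, 0.0118, 0.2521]
tool_rot: [-1.566, -0.148, 0.148]
force: [-0.1, -0.4, -1.7]
grip_width: 0.297
```

```bash
python3 tip.py|head -2
```

```text
t 8.35 tcp [0.6628 0.0118 0.2521] yaw 10.79 F [-0.1 -0.4 -1.7] Fn -1.68
red height above mouth -0.0073 lateral in tool axes [-0.0007 -0.0004 -0.0006] shift to 25mm above mouth (tool): [ 0.0007 -0.0276  0.0168]
```

>>> servo_tool(steps=[{"offset":[0,0.0017,-0.001],"twist":0},{"offset":[0,0,0],"twist":0},{"offset":[0,0,0],"twist":0}])

```text
t: 8.65
ee_pos: [0.6631, 0.0109, 0.2504]
tool_rot: [-1.566, -0.148, 0.148]
force: [0.1, 0.2, -1.7]
grip_width: 0.293
```

>>> servo_tool(steps=[{"offset":[0,0.0017,-0.001],"twist":0},{"offset":[0,0,0],"twist":0},{"offset":[0,0,0],"twist":0}])

```text
t: 8.95
ee_pos: [0.6632, 0.0099, 0.2487]
tool_rot: [-1.566, -0.148, 0.148]
force: [-0.7, 0.3, -0.9]
grip_width: 0.295
```

>>> servo_tool(steps=[{"offset":[0,0.0017,-0.001],"twist":0},{"offset":[0,0,0],"twist":0},{"offset":[0,0,0],"twist":0}])

```text
t: 9.25
ee_pos: [0.6634, 0.0089, 0.247]
tool_rot: [-1.566, -0.148, 0.148]
force: [0.6, -0.0, -1.2]
grip_width: 0.293
```

>>> servo_tool(steps=[{"offset":[0,0.0017,-0.001],"twist":0},{"offset":[0,0,0],"twist":0},{"offset":[0,0,0],"twist":0}])

```text
t: 9.55
ee_pos: [0.6637, 0.008, 0.2454]
tool_rot: [-1.566, -0.148, 0.148]
force: [-1.0, 0.8, 1.4]
grip_width: 0.298
```

>>> servo_tool(steps=[{"offset":[0,0.0017,-0.001],"twist":0},{"offset":[0,0,0],"twist":0},{"offset":[0,0,0],"twist":0}])

```text
t: 9.85
ee_pos: [0.6639, 0.0071, 0.2437]
tool_rot: [-1.566, -0.148, 0.148]
force: [-0.4, 2.1, 1.8]
grip_width: 0.303
```

>>> servo_tool(steps=[{"offset":[0,0.0017,-0.001],"twist":0},{"offset":[0,0,0],"twist":0},{"offset":[0,0,0],"twist":0}])

```text
t: 10.15
ee_pos: [0.6641, 0.0061, 0.242]
tool_rot: [-1.566, -0.148, 0.148]
force: [-0.8, 2.1, 2.4]
grip_width: 0.296
```

>>> servo_tool(steps=[{"offset":[0,0.0017,-0.001],"twist":0},{"offset":[0,0,0],"twist":0},{"offset":[0,0,0],"twist":0}])

```text
t: 10.45
ee_pos: [0.6642, 0.0051, 0.2403]
tool_rot: [-1.566, -0.148, 0.148]
force: [-1.5, 1.9, 3.8]
grip_width: 0.299
```

>>> servo_tool(steps=[{"offset":[0,0,0],"twist":0},{"offset":[0,0,0],"twist":0}])

```text
t: 10.65
ee_pos: [0.6642, 0.0051, 0.2403]
tool_rot: [-1.566, -0.148, 0.148]
force: [-0.9, 3.1, 3.9]
grip_width: 0.299
```

>>> servo_tool(steps=[{"offset":[0,0,0],"twist":0},{"offset":[0,0,0],"twist":0}])

```text
t: 10.85
ee_pos: [0.6642, 0.0051, 0.2403]
tool_rot: [-1.566, -0.148, 0.148]
force: [0.1, 3.8, 3.3]
grip_width: 0.298
```

>>> servo_tool(steps=[{"offset":[0,0,0],"twist":0},{"offset":[0,0,0],"twist":0}])

```text
t: 11.05
ee_pos: [0.6642, 0.0051, 0.2403]
tool_rot: [-1.566, -0.148, 0.148]
force: [-0.8, 2.8, 3.5]
grip_width: 0.301
```

>>> servo_tool(steps=[{"offset":[0,-0.0043,0.0025],"twist":0},{"offset":[0,-0.0087,0.005],"twist":0},{"offset":[0,-0.0087,0.005],"twist":0},{"offset":[0,-0.0087,0.005],"twist":0},{"offset":[0,-0.0043,0.0025],"twist":0},{"offset":[-0.02,0,0],"twist":0},{"offset":[-0.04,0,0],"twist":0},{"offset":[-0.04,0,0],"twist":0},{"offset":[-0.0315,0,0],"twist":0},{"offset":[0,0,0],"twist":0}])

```text
t: 12.05
ee_pos: [0.5279, -0.0011, 0.2754]
tool_rot: [-1.566, -0.146, 0.148]
force: [0.6, -1.0, -0.8]
grip_width: 0.297
```

>>> servo_tool(steps=[{"offset":[0,0,0],"twist":0},{"offset":[0,0,0],"twist":0}])

```text
t: 12.25
ee_pos: [0.532, 0.0003, 0.2753]
tool_rot: [-1.566, -0.149, 0.148]
force: [-0.9, 0.0, -0.9]
grip_width: 0.296
```

```bash
python3 look.py p8; python3 fit.py p8; python3 tip.py
```

```text
12.25 [5.31972767e-01 2.67181498e-04 2.75284790e-01] [-1.56566995 -0.14871746  0.14750709] [-0.90404114  0.01392483 -0.87137217]
crop origin 280 138
287
rod n 127 slope deg -35.15173228900833 y range 0.055 0.15 z@lowest [-0.0069  0.1499 -0.0974] x -0.0014
crop origin 278 136
216
rod n 91 slope deg -28.379954995291527 y range 0.084 0.15 z@lowest [-0.0063  0.1497 -0.0717] x 0.0014
button n 33 [-0.0015 -0.0323  0.0145] angle 24.1
button n 10 [-0.0002 -0.0338  0.0113] angle 18.5
37 tilt 28.17 phi -1.28 x0z0 [ 0.0013 -0.0023] tmax 0.1332 rms 0.0011
19 tilt 29.54 phi -1.28 x0z0 [0.0009 0.0002] tmax 0.1368 rms 0.0008
56 tilt 28.5 phi -1.55 x0z0 [ 0.0016 -0.0018] tmax 0.1359 rms 0.0011
t 12.35 tcp [5.319e-01 3.000e-04 2.749e-01] yaw 10.81 F [-0.3  0.8 -1.8] Fn -1.14
red height above mouth 0.0191 lateral in tool axes [-0.1314 -0.0004 -0.0006] shift to 25mm above mouth (tool): [ 0.1314 -0.0048  0.0036]
blue height above mouth 0.019 lateral in tool axes [-0.0656 -0.0004 -0.0007] shift to 25mm above mouth (tool): [ 0.0656 -0.0048  0.0037]
yellow height above mouth 0.019 lateral in tool axes [ 0.0001 -0.0004 -0.0007] shift to 25mm above mouth (tool): [-0.0001 -0.0048  0.0037]
```

View pics/p8.png

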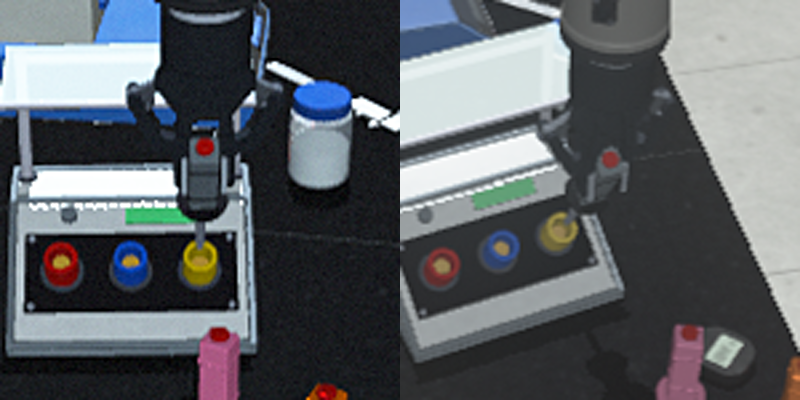

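The probe is lined up over yellow at scene crop (200,245). Next I insert it.

>>> servo_tool(steps=[{"offset":[0,0.0035,-0.002],"twist":0},{"offset":[0,0.0035,-0.002],"twist":0},{"offset":[0,0.0035,-0.002],"twist":0},{"offset":[0,0.0035,-0.002],"twist":0},{"offset":[0,0.0035,-0.002],"twist":0},{"offset":[0,0,0],"twist":0},{"offset":[0,0,0],"twist":0}])

```text
t: 13.05
ee_pos: [0.5332, -0.0098, 0.2574]
tool_rot: [-1.566, -0.148, 0.148]
force: [0.7, -0.2, -1.1]
grip_width: 0.297
```

>>> servo_tool(steps=[{"offset":[0,0.0017,-0.001],"twist":0},{"offset":[0,0,0],"twist":0},{"offset":[0,0,0],"twist":0}])

```text
t: 13.35
ee_pos: [0.5333, -0.0107, 0.2558]
tool_rot: [-1.566, -0.148, 0.148]
force: [-0.0, -0.6, -1.2]
grip_width: 0.295
```

>>> servo_tool(steps=[{"offset":[0,0.0017,-0.001],"twist":0},{"offset":[0,0,0],"twist":0},{"offset":[0,0,0],"twist":0}])

```text
t: 13.65
ee_pos: [0.5335, -0.0118, 0.254]
tool_rot: [-1.566, -0.148, 0.148]
force: [0.4, -0.1, -1.2]
grip_width: 0.297
```

>>> servo_tool(steps=[{"offset":[0,0.0017,-0.001],"twist":0},{"offset":[0,0,0],"twist":0},{"offset":[0,0,0],"twist":0}])

```text
t: 13.95
ee_pos: [0.5337, -0.0128, 0.2523]
tool_rot: [-1.566, -0.148, 0.148]
force: [0.5, -0.2, -0.5]
grip_width: 0.296
```

Tip is about 7 mm below the mouth with no contact yet.

>>> servo_tool(steps=[{"offset":[0,0.0017,-0.001],"twist":0},{"offset":[0,0,0],"twist":0},{"offset":[0,0,0],"twist":0}])

```text
t: 14.25
ee_pos: [0.5339, -0.0137, 0.2506]
tool_rot: [-1.566, -0.148, 0.148]
force: [-0.2, 0.1, -0.9]
grip_width: 0.296
```

>>> servo_tool(steps=[{"offset":[0,0.0017,-0.001],"twist":0},{"offset":[0,0,0],"twist":0},{"offset":[0,0,0],"twist":0}])

```text
t: 14.55
ee_pos: [0.5341, -0.0147, 0.2489]
tool_rot: [-1.566, -0.148, 0.148]
force: [0.1, -0.1, -1.4]
grip_width: 0.297
```

>>> servo_tool(steps=[{"offset":[0,0.0017,-0.001],"twist":0},{"offset":[0,0,0],"twist":0},{"offset":[0,0,0],"twist":0}])

```text
t: 14.85
ee_pos: [0.5342, -0.0157, 0.2472]
tool_rot: [-1.566, -0.148, 0.148]
force: [-0.9, 0.2, -1.5]
grip_width: 0.299
```

>>> servo_tool(steps=[{"offset":[0,0.0017,-0.001],"twist":0},{"offset":[0,0,0],"twist":0},{"offset":[0,0,0],"twist":0}])

```text
t: 15.15
ee_pos: [0.5344, -0.0167, 0.2455]
tool_rot: [-1.566, -0.148, 0.148]
force: [0.4, -0.3, -2.0]
grip_width: 0.295
```

>>> servo_tool(steps=[{"offset":[0,0.0017,-0.001],"twist":0},{"offset":[0,0,0],"twist":0},{"offset":[0,0,0],"twist":0}])

```text
t: 15.45
ee_pos: [0.5346, -0.0177, 0.2438]
tool_rot: [-1.566, -0.148, 0.148]
force: [-0.5, 0.6, -0.8]
grip_width: 0.298
```

>>> servo_tool(steps=[{"offset":[0,0.0017,-0.001],"twist":0},{"offset":[0,0,0],"twist":0},{"offset":[0,0,0],"twist":0}])

```text
t: 15.75
ee_pos: [0.5348, -0.0186, 0.2421]
tool_rot: [-1.566, -0.148, 0.148]
force: [0.4, 0.6, -0.9]
grip_width: 0.292
```

>>> servo_tool(steps=[{"offset":[0,0.0017,-0.001],"twist":0},{"offset":[0,0,0],"twist":0},{"offset":[0,0,0],"twist":0}])

```text
t: 16.05
ee_pos: [0.5351, -0.0196, 0.2405]
tool_rot: [-1.566, -0.148, 0.148]
force: [-0.8, 1.3, 0.4]
grip_width: 0.301
```

>>> servo_tool(steps=[{"offset":[0,0.0017,-0.001],"twist":0},{"offset":[0,0,0],"twist":0},{"offset":[0,0,0],"twist":0}])

```text
t: 16.35
ee_pos: [0.5352, -0.0206, 0.2388]
tool_rot: [-1.566, -0.148, 0.148]
force: [-0.1, 2.6, 1.7]
grip_width: 0.294
```

```bash
python3 tip.py
```

```text
t 16.35 tcp [ 0.5352 -0.0206  0.2388] yaw 10.8 F [-0.1  2.6  1.7] Fn 2.73
red height above mouth -0.0227 lateral in tool axes [-0.132  -0.0005 -0.0008] shift to 25mm above mouth (tool): [ 0.132  -0.0409  0.0247]
blue height above mouth -0.0228 lateral in tool axes [-0.0663 -0.0005 -0.0009] shift to 25mm above mouth (tool): [ 0.0663 -0.0409  0.0248]
yellow height above mouth -0.0228 lateral in tool axes [-0.0005 -0.0005 -0.0009] shift to 25mm above mouth (tool): [ 0.0005 -0.0409  0.0248]
```

>>> servo_tool(steps=[{"offset":[0,0.0017,-0.001],"twist":0},{"offset":[0,0,0],"twist":0},{"offset":[0,0,0],"twist":0}])

```text
t: 16.65
ee_pos: [0.5354, -0.0215, 0.2371]
tool_rot: [-1.566, -0.148, 0.148]
force: [-2.0, 1.9, 2.0]
grip_width: 0.295
```

>>> servo_tool(steps=[{"offset":[0,0.0017,-0.001],"twist":0},{"offset":[0,0,0],"twist":0},{"offset":[0,0,0],"twist":0}])

```text
t: 16.95
ee_pos: [0.5356, -0.0225, 0.2354]
tool_rot: [-1.566, -0.148, 0.148]
force: [-1.0, 2.4, 4.3]
grip_width: 0.297
```

>>> servo_tool(steps=[{"offset":[0,0,0],"twist":0},{"offset":[0,0,0],"twist":0}])

```text
t: 17.15
ee_pos: [0.5356, -0.0225, 0.2354]
tool_rot: [-1.566, -0.148, 0.148]
force: [0.1, 2.4, 3.6]
grip_width: 0.297
```

>>> servo_tool(steps=[{"offset":[0,0,0],"twist":0},{"offset":[0,0,0],"twist":0}])

```text
t: 17.35
ee_pos: [0.5356, -0.0225, 0.2354]
tool_rot: [-1.566, -0.148, 0.148]
force: [-1.6, 2.6, 3.0]
grip_width: 0.303
```

>>> servo_tool(steps=[{"offset":[0,0,0],"twist":0},{"offset":[0,0,0],"twist":0}])

```text
t: 17.55
ee_pos: [0.5356, -0.0226, 0.2354]
tool_rot: [-1.566, -0.148, 0.148]
force: [-0.0, 2.6, 4.2]
grip_width: 0.295
```

>>> servo_tool(steps=[{"offset":[0,-0.0046,0.0028],"twist":0},{"offset":[0,-0.0087,0.005],"twist":0},{"offset":[0,-0.0087,0.005],"twist":0},{"offset":[0,-0.0087,0.005],"twist":0},{"offset":[0,-0.0087,0.005],"twist":0},{"offset":[0.01,0,0],"twist":0},{"offset":[0.025,0,0],"twist":0},{"offset":[0.025,0,0],"twist":0},{"offset":[0.006,0,0],"twist":0},{"offset":[0,0,0],"twist":0}])

```text
t: 18.55
ee_pos: [0.5968, 0.0124, 0.2741]
tool_rot: [-1.566, -0.147, 0.149]
force: [0.2, -0.1, -1.2]
grip_width: 0.296
```

>>> servo_tool(steps=[{"offset":[0,0,0],"twist":0},{"offset":[0,0,0],"twist":0},{"offset":[0,0,0],"twist":0}])

```text
t: 18.85
ee_pos: [0.5957, 0.012, 0.275]
tool_rot: [-1.566, -0.148, 0.148]
force: [-0.5, 0.4, -1.5]
grip_width: 0.297
```

```bash
python3 look.py p9; python3 fit.py p9; python3 tip.py
```

```text
18.85 [0.5957018  0.01199975 0.27495034] [-1.56570573 -0.14779196  0.14776481] [-0.53607308  0.39539499 -1.53473572]
crop origin 252 138
288
rod n 129 slope deg -34.598371346459814 y range 0.055 0.15 z@lowest [ 0.0074  0.15   -0.0684] x -0.001
crop origin 254 143
207
rod n 96 slope deg -33.923935376547625 y range 0.055 0.15 z@lowest [ 0.0081  0.1499 -0.1264] x 0.0016
button n 35 [-0.0018 -0.032   0.0137] angle 23.2
button n 19 [-0.0005 -0.0334  0.0116] angle 19.2
32 tilt 28.58 phi -0.06 x0z0 [-0.0013 -0.0021] tmax 0.1374 rms 0.0011
16 tilt 30.05 phi -1.24 x0z0 [0.0012 0.0008] tmax 0.1377 rms 0.0009
48 tilt 29.2 phi -0.77 x0z0 [ 0.0002 -0.0008] tmax 0.1379 rms 0.0011
t 18.95 tcp [0.5959 0.0121 0.275 ] yaw 10.79 F [-0.2 -0.9 -1.8] Fn -1.96
red height above mouth 0.019 lateral in tool axes [-0.0663 -0.0006 -0.0009] shift to 25mm above mouth (tool): [ 0.0663 -0.0047  0.004 ]
blue height above mouth 0.0189 lateral in tool axes [-0.0006 -0.0006 -0.001 ] shift to 25mm above mouth (tool): [ 0.0006 -0.0047  0.0041]
yellow height above mouth 0.0189 lateral in tool axes [ 0.0652 -0.0006 -0.001 ] shift to 25mm above mouth (tool): [-0.0652 -0.0047  0.0041]
```

Tilt is unchanged and the probe is lined up over blue.

>>> servo_tool(steps=[{"offset":[0,0.0035,-0.002],"twist":0},{"offset":[0,0.0035,-0.002],"twist":0},{"offset":[0,0.0035,-0.002],"twist":0},{"offset":[0,0.0035,-0.002],"twist":0},{"offset":[0,0.0035,-0.0015],"twist":0},{"offset":[0,0,0],"twist":0},{"offset":[0,0,0],"twist":0}])

```text
t: 19.65
ee_pos: [0.5979, 0.0028, 0.2572]
tool_rot: [-1.566, -0.148, 0.148]
force: [0.8, -0.5, -1.2]
grip_width: 0.296
```

>>> servo_tool(steps=[{"offset":[0,0.0017,-0.001],"twist":0},{"offset":[0,0,0],"twist":0},{"offset":[0,0,0],"twist":0}])

```text
t: 19.95
ee_pos: [0.5981, 0.0019, 0.2556]
tool_rot: [-1.566, -0.148, 0.148]
force: [0.4, -0.8, -1.0]
grip_width: 0.299
```

>>> servo_tool(steps=[{"offset":[0,0.0017,-0.001],"twist":0},{"offset":[0,0,0],"twist":0},{"offset":[0,0,0],"twist":0}])

```text
t: 20.25
ee_pos: [0.5983, 0.0009, 0.2538]
tool_rot: [-1.566, -0.148, 0.148]
force: [-0.2, -0.4, -2.1]
grip_width: 0.295
```

>>> servo_tool(steps=[{"offset":[0,0.0017,-0.001],"twist":0},{"offset":[0,0,0],"twist":0},{"offset":[0,0,0],"twist":0}])

```text
t: 20.55
ee_pos: [0.5985, -0.0001, 0.2521]
tool_rot: [-1.566, -0.148, 0.148]
force: [0.2, -0.4, -0.7]
grip_width: 0.292
```

>>> servo_tool(steps=[{"offset":[0,0.0017,-0.001],"twist":0},{"offset":[0,0,0],"twist":0},{"offset":[0,0,0],"twist":0}])

```text
t: 20.85
ee_pos: [0.5987, -0.0011, 0.2504]
tool_rot: [-1.566, -0.148, 0.148]
force: [0.0, -0.6, -0.2]
grip_width: 0.29
```

>>> servo_tool(steps=[{"offset":[0,0.0017,-0.001],"twist":0},{"offset":[0,0,0],"twist":0},{"offset":[0,0,0],"twist":0}])

```text
t: 21.15
ee_pos: [0.5989, -0.0021, 0.2487]
tool_rot: [-1.566, -0.148, 0.148]
force: [-0.4, -0.8, -1.7]
grip_width: 0.294
```

>>> servo_tool(steps=[{"offset":[0,0.0017,-0.001],"twist":0},{"offset":[0,0,0],"twist":0},{"offset":[0,0,0],"twist":0}])

```text
t: 21.45
ee_pos: [0.599, -0.003, 0.247]
tool_rot: [-1.566, -0.148, 0.148]
force: [-0.5, 0.1, -0.4]
grip_width: 0.295
```

>>> servo_tool(steps=[{"offset":[0,0.0017,-0.001],"twist":0},{"offset":[0,0,0],"twist":0},{"offset":[0,0,0],"twist":0}])

```text
t: 21.75
ee_pos: [0.5993, -0.0039, 0.2454]
tool_rot: [-1.566, -0.148, 0.148]
force: [0.7, 1.1, 0.4]
grip_width: 0.295
```

>>> servo_tool(steps=[{"offset":[0,0.0017,-0.001],"twist":0},{"offset":[0,0,0],"twist":0},{"offset":[0,0,0],"twist":0}])

```text
t: 22.05
ee_pos: [0.5995, -0.0049, 0.2437]
tool_rot: [-1.566, -0.148, 0.148]
force: [-0.3, 1.7, 1.1]
grip_width: 0.297
```

>>> servo_tool(steps=[{"offset":[0,0.0017,-0.001],"twist":0},{"offset":[0,0,0],"twist":0},{"offset":[0,0,0],"twist":0}])

```text
t: 22.35
ee_pos: [0.5997, -0.0059, 0.242]
tool_rot: [-1.566, -0.148, 0.148]
force: [-0.0, 1.9, 1.8]
grip_width: 0.297
```

>>> servo_tool(steps=[{"offset":[0,0.0017,-0.001],"twist":0},{"offset":[0,0,0],"twist":0},{"offset":[0,0,0],"twist":0}])

```text
t: 22.65
ee_pos: [0.5999, -0.0069, 0.2403]
tool_rot: [-1.566, -0.148, 0.148]
force: [0.5, 2.6, 2.9]
grip_width: 0.296
```

>>> servo_tool(steps=[{"offset":[0,0,0],"twist":0},{"offset":[0,0,0],"twist":0}])

```text
t: 22.85
ee_pos: [0.5999, -0.0069, 0.2403]
tool_rot: [-1.566, -0.148, 0.148]
force: [-0.6, 3.1, 3.1]
grip_width: 0.302
```

>>> servo_tool(steps=[{"offset":[0,0,0],"twist":0}])

```text
t: 22.95
ee_pos: [0.5999, -0.0069, 0.2403]
tool_rot: [-1.566, -0.148, 0.148]
force: [1.3, 3.1, 3.6]
grip_width: 0.297
```

>>> servo_tool(steps=[{"offset":[0,0.0007,-0.0004],"twist":0},{"offset":[0,0,0],"twist":0},{"offset":[0,0,0],"twist":0},{"offset":[0,0,0],"twist":0},{"offset":[0,0,0],"twist":0}])

```text
t: 23.45
ee_pos: [0.5999, -0.0073, 0.2396]
tool_rot: [-1.566, -0.148, 0.148]
force: [-0.1, 2.7, 3.6]
grip_width: 0.297
```

>>> servo_tool(steps=[{"offset":[0,0,0],"twist":0},{"offset":[0,0,0],"twist":0},{"offset":[0,0,0],"twist":0}])

```text
t: 23.75
ee_pos: [0.5999, -0.0073, 0.2396]
tool_rot: [-1.566, -0.148, 0.148]
force: [1.0, 2.7, 3.4]
grip_width: 0.295
```

```bash
python3 tip.py
```

```text
t 23.75 tcp [ 0.5999 -0.0073  0.2396] yaw 10.8 F [1.  2.7 3.4] Fn 4.16
red height above mouth -0.0216 lateral in tool axes [-0.066  -0.0003 -0.0005] shift to 25mm above mouth (tool): [ 0.066  -0.0401  0.0238]
blue height above mouth -0.0217 lateral in tool axes [-0.0003 -0.0003 -0.0006] shift to 25mm above mouth (tool): [ 0.0003 -0.0401  0.0239]
yellow height above mouth -0.0217 lateral in tool axes [ 0.0655 -0.0003 -0.0006] shift to 25mm above mouth (tool): [-0.0655 -0.0401  0.0239]
```

>>> servo_tool(steps=[{"offset":[0,-0.005,0.003],"twist":0},{"offset":[0,-0.0087,0.005],"twist":0},{"offset":[0,-0.0087,0.005],"twist":0},{"offset":[0,-0.0087,0.005],"twist":0},{"offset":[0,-0.008,0.0045],"twist":0},{"offset":[0,-0.03,0.01],"twist":0},{"offset":[0,-0.03,0.03],"twist":0},{"offset":[0,-0.01,0.04],"twist":0},{"offset":[0,0,0.045],"twist":0},{"offset":[0,0,0.045],"twist":0}])

```text
t: 24.75
ee_pos: [0.5633, 0.1833, 0.3499]
tool_rot: [-1.565, -0.148, 0.146]
force: [0.6, -0.2, -2.3]
grip_width: 0.295
```

>>> servo_tool(steps=[{"offset":[0,0,0.045],"twist":0},{"offset":[0,0,0.045],"twist":0},{"offset":[0,0,0.04],"twist":0},{"offset":[0,0,0.03],"twist":0},{"offset":[0,0,0],"twist":0},{"offset":[0,0,0],"twist":0},{"offset":[0,0,0],"twist":0}])

```text
t: 25.45
ee_pos: [0.5342, 0.3379, 0.3489]
tool_rot: [-1.566, -0.147, 0.147]
force: [0.4, 0.3, -1.4]
grip_width: 0.299
```

```bash
cat > st.py <<'E'
from h import *
from tip import TIP
from workcell import r
s=r.sense();T=R.from_rotvec(s['tool_rot']).as_matrix();C=np.array([.545,.275,.1])
print(s['t'],s['ee_pos'].round(4),s['force'].round(1),'tip rel rim (tool)',(T.T@(s['ee_pos']+T@TIP-C)).round(4),'TCP rel rim',(T.T@(s['ee_pos']-C)).round(4))
E
python3 st.py; python3 look.py p10; python3 fit.py p10
```

```text
25.45 [0.5342 0.3379 0.3489] [ 0.4  0.3 -1.4] tip rel rim (tool) [ 0.0001 -0.0719 -0.0063] TCP rel rim [ 0.0011 -0.2489  0.0637]
25.45 [0.53418113 0.3378686  0.34890425] [-1.5662995  -0.14713741  0.14686696] [ 0.39846852  0.2739573  -1.41101085]
crop origin 251 202
263
rod n 35 slope deg -39.58143638944349 y range 0.055 0.12 z@lowest [ 0.0003  0.1204 -0.0645] x -0.0002
crop origin 322 223
148
rod n 21 slope deg -37.99559664670033 y range 0.056 0.123 z@lowest [-0.0003  0.1228 -0.0663] x 0.0017
button n 57 [-0.0013 -0.0322  0.0137] angle 23.1
button n 33 [ 0.0005 -0.0345  0.012 ] angle 19.1
30 tilt 29.54 phi -1.4 x0z0 [ 0.0018 -0.0006] tmax 0.1363 rms 0.0006
20 tilt 29.93 phi -1.21 x0z0 [0.0005 0.0004] tmax 0.1397 rms 0.0009
50 tilt 29.54 phi -1.52 x0z0 [ 0.0015 -0.0006] tmax 0.1393 rms 0.0008
```

View pics/p10.png

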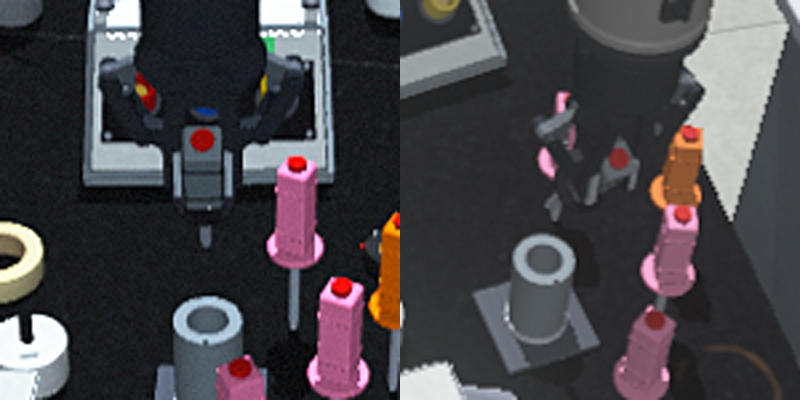

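Run:
```python
from h import *
a,b,s=pickle.load(open('p10.pkl','rb'))
print(ray(a,329.,322.4,.1),ray(b,375.6,319.7,.1))
for im in(a,b):
    c=cloud(im);m=(abs(c[...,2]-.1)<.004)&(np.hypot(c[...,0]-.545,c[...,1]-.275)<.035)&(im['z_map']>0)
    P=c[m];cc,rr=cv2.minEnclosingCircle(P[:,:2].astype(np.float32));print(m.sum(),cc,rr,np.median(P[:,2]),P.min(0),P.max(0))
```

```text
[0.54312502 0.27751268 0.1       ] [0.5453406  0.27257323 0.1       ]
295 (0.5455764532089233, 0.2757674753665924) 0.029461467638611794 0.09991080374394479 [0.51844129 0.24659992 0.09613627] [0.57069373 0.30512389 0.10398715]
240 (0.544838011264801, 0.27470719814300537) 0.028709672391414642 0.1004051257619053 [0.51889721 0.24612449 0.09602831] [0.57161691 0.30305599 0.10395712]
```

>>> servo_tool(steps=[{"offset":[0,0.015,0.003],"twist":0},{"offset":[0,0.02,0],"twist":0},{"offset":[0,0.02,0],"twist":0},{"offset":[0,0.01,0],"twist":0},{"offset":[0,0.008,0],"twist":0},{"offset":[0,0.008,0],"twist":0},{"offset":[0,0.007,0],"twist":0},{"offset":[0,0,0],"twist":0},{"offset":[0,0,0],"twist":0}])

```text
t: 26.45
ee_pos: [0.5334, 0.3419, 0.261]
tool_rot: [-1.566, -0.148, 0.148]
force: [0.3, 0.2, -1.0]
grip_width: 0.296
```

```bash
python3 st.py
```

```text
26.45 [0.5334 0.3419 0.261 ] [ 0.3  0.2 -1. ] tip rel rim (tool) [ 0.0002  0.0161 -0.0021] TCP rel rim [ 0.0012 -0.1609  0.0679]
```

>>> servo_tool(steps=[{"offset":[0,0,-0.008],"twist":0},{"offset":[0,0,-0.008],"twist":0},{"offset":[0,0,-0.008],"twist":0},{"offset":[0,0,-0.008],"twist":0},{"offset":[0,0,-0.008],"twist":0},{"offset":[0,0,-0.008],"twist":0},{"offset":[0,0,-0.008],"twist":0},{"offset":[0,0,-0.008],"twist":0},{"offset":[0,0,0],"twist":0}])

```text
t: 27.35
ee_pos: [0.5457, 0.2775, 0.2608]
tool_rot: [-1.566, -0.147, 0.147]
force: [1.1, 2.6, -1.0]
grip_width: 0.3
```

>>> servo_tool(steps=[{"offset":[0,0,-0.008],"twist":0},{"offset":[0,0,-0.008],"twist":0},{"offset":[0,0,0],"twist":0},{"offset":[0,0,0],"twist":0}])

```text
t: 27.75
ee_pos: [0.5484, 0.2627, 0.2605]
tool_rot: [-1.567, -0.147, 0.148]
force: [-0.3, 0.1, -1.6]
grip_width: 0.297
```

```bash
python3 st.py
cat > up.py <<'E'
from h import *
from workcell import r
s=r.sense();T=R.from_rotvec(s['tool_rot']).as_matrix();g=s['ee_pos']+T[:,1]*.054
for nm in('scene','side','wrist'):
    im=r.get_image(nm);q=(cloud(im)-g)@T;hsv=cv2.cvtColor(im['color'],cv2.COLOR_RGB2HSV)
    m=((hsv[...,0]<8)|(hsv[...,0]>172))&(hsv[...,1]>150)&(np.linalg.norm(q+[0,.036,0],axis=-1)<.025)&(im['z_map']>0)
    print(nm,'button',m.sum(),q[m].mean(0).round(4) if m.sum() else '')
    m=(abs(q[...,0])<.004)&(q[...,1]>.056)&(q[...,1]<.1)&(abs(q[...,2])<.02)&(im['z_map']>0)
    Q=q[m];
    if len(Q)>5:print(' rod',len(Q),np.polyfit(Q[:,1],Q[:,2],1).round(4),Q[:,1].min().round(3),Q[:,1].max().round(3))
E
python3 up.py
```

```text
27.75 [0.5484 0.2627 0.2605] [-0.3  0.1 -1.6] tip rel rim (tool) [-0.0001  0.0165 -0.0828] TCP rel rim [ 0.0009 -0.1605 -0.0128]
scene button 37 [-0.0013 -0.0355  0.0029]
 rod 38 [-0.1868  0.02  ] 0.057 0.1
side button 6 [-0.0023 -0.037   0.0041]
 rod 18 [-0.0217  0.0045] 0.079 0.099
wrist button 2364 [-0.0007 -0.0354  0.0021]
```

>>> servo_tool(steps=[{"offset":[0,0,-0.003],"twist":0},{"offset":[0,0,-0.002],"twist":0},{"offset":[0,0,0],"twist":0}])

```text
t: 28.2
ee_pos: [0.5491, 0.2586, 0.2606]
tool_rot: [-1.565, -0.148, 0.148]
force: [-1.7, 4.8, -1.8]
grip_width: 0.3
```

>>> servo_tool(steps=[{"offset":[-0.001,0,0.009],"twist":0},{"offset":[0,0,0.009],"twist":0},{"offset":[0,0,0],"twist":0},{"offset":[0,0,0],"twist":0}])

```text
t: 28.6
ee_pos: [0.5448, 0.2761, 0.2606]
tool_rot: [-1.566, -0.148, 0.149]
force: [-0.2, -0.1, -1.4]
grip_width: 0.298
```

```bash
python3 st.py; python3 up.py
```

```text
28.6 [0.5448 0.2761 0.2606] [-0.2 -0.1 -1.4] tip rel rim (tool) [-0.001   0.0164 -0.0689] TCP rel rim [-0.     -0.1606  0.0011]
scene button 36 [-0.0016 -0.0349  0.0021]
 rod 43 [-0.0687  0.0111] 0.067 0.1
side button 5 [-0.0024 -0.0364  0.0025]
 rod 18 [0.0138 0.0021] 0.083 0.099
wrist button 2332 [-0.0006 -0.0354  0.0007]
```

>>> servo_tool(steps=[{"offset":[0,0.01,0],"twist":0},{"offset":[0,0.012,0],"twist":0},{"offset":[0,0.012,0],"twist":0},{"offset":[0,0.008,0],"twist":0},{"offset":[0,0.003,0],"twist":0},{"offset":[0,0.002,0],"twist":0},{"offset":[0,0,0],"twist":0}])

```text
t: 29.45
ee_pos: [0.5449, 0.2759, 0.2136]
tool_rot: [-1.566, -0.148, 0.148]
force: [0.4, 0.1, -2.2]
grip_width: 0.299
```

>>> servo_tool(steps=[{"offset":[0,0.0015,0],"twist":0},{"offset":[0,0.0015,0],"twist":0},{"offset":[0,0,0],"twist":0}])

```text
t: 29.75
ee_pos: [0.5448, 0.2758, 0.2107]
tool_rot: [-1.566, -0.148, 0.148]
force: [-0.5, -0.4, -0.6]
grip_width: 0.296
```

```bash
python3 st.py; python3 up.py
```

```text
29.75 [0.5448 0.2758 0.2107] [-0.5 -0.4 -0.6] tip rel rim (tool) [-0.001   0.0663 -0.0692] TCP rel rim [ 0.     -0.1107  0.0008]
scene button 42 [-0.0012 -0.0358  0.0016]
side button 5 [-0.0026 -0.0375  0.003 ]
wrist button 2337 [-0.0007 -0.0355  0.0013]
```

Still about 1–2 mm above seat, with no contact. Easing down to contact.

>>> servo_tool(steps=[{"offset":[0,0.001,0],"twist":0},{"offset":[0,0,0],"twist":0},{"offset":[0,0,0],"twist":0}])

```text
t: 30.2
ee_pos: [0.545, 0.276, 0.21]
tool_rot: [-1.565, -0.148, 0.148]
force: [-1.3, 0.3, 3.5]
grip_width: 0.299
```

>>> servo_tool(steps=[{"offset":[0,0.001,0],"twist":0},{"offset":[0,0,0],"twist":0},{"offset":[0,0,0],"twist":0}])

```text
t: 30.5
ee_pos: [0.545, 0.2762, 0.2097]
tool_rot: [-1.565, -0.149, 0.147]
force: [-4.9, -1.0, 15.9]
grip_width: 0.296
```

>>> servo_tool(steps=[{"offset":[0,0.001,0],"twist":0},{"offset":[0,0,0],"twist":0},{"offset":[0,0,0],"twist":0}])

```text
t: 30.8
ee_pos: [0.545, 0.2765, 0.2095]
tool_rot: [-1.565, -0.149, 0.147]
force: [-9.3, -1.3, 25.8]
grip_width: 0.296
```

```bash
python3 st.py; python3 up.py
```

```text
30.8 [0.545  0.2765 0.2095] [-9.3 -1.3 25.8] tip rel rim (tool) [-0.0005  0.0675 -0.0684] TCP rel rim [ 0.0005 -0.1095  0.0016]
scene button 43 [-0.0011 -0.0355  0.0018]
side button 5 [-0.0022 -0.0372  0.0038]
wrist button 2357 [-0.0006 -0.0356  0.0015]
```

>>> servo_tool(steps=[{"offset":[0,-0.0022,0],"twist":0},{"offset":[0,0,0],"twist":0},{"offset":[0,0,0],"twist":0}])

```text
t: 31.25
ee_pos: [0.5448, 0.2759, 0.2097]
tool_rot: [-1.566, -0.148, 0.148]
force: [-0.6, -0.5, 3.9]
grip_width: 0.292
```

>>> servo_tool(steps=[{"offset":[0,0,0],"twist":0},{"offset":[0,0,0],"twist":0},{"offset":[0,0,0],"twist":0},{"offset":[0,0,0],"twist":0},{"offset":[0,0,0],"twist":0},{"offset":[0,0,0],"twist":0},{"offset":[0,0,0],"twist":0}], fingers=0.085)

```text
t: 31.95
ee_pos: [0.5448, 0.2759, 0.2099]
tool_rot: [-1.566, -0.148, 0.148]
force: [0.2, 0.3, 0.2]
grip_width: 0.995
```

>>> servo_tool(steps=[{"offset":[0,-0.01,0],"twist":0},{"offset":[0,-0.02,0],"twist":0},{"offset":[0,-0.03,0],"twist":0},{"offset":[0,-0.03,0],"twist":0},{"offset":[0,-0.03,0],"twist":0},{"offset":[0,-0.02,-0.03],"twist":0},{"offset":[0,0,-0.03],"twist":0},{"offset":[0,0,0],"twist":0},{"offset":[0,0,0],"twist":0}])

```text
t: 32.85
ee_pos: [0.5562, 0.2164, 0.3506]
tool_rot: [-1.565, -0.147, 0.146]
force: [-0.5, 1.3, 0.2]
grip_width: 0.993
```

Run:
```python
from h import *
from workcell import r
s=r.sense();print(s['t'],s['ee_pos'],s['force'],s['grip_width'])
a=r.get_image('scene');b=r.get_image('side')
for im in(a,b):
    c=cloud(im);hsv=cv2.cvtColor(im['color'],cv2.COLOR_RGB2HSV)
    m=((hsv[...,0]<8)|(hsv[...,0]>172))&(hsv[...,1]>150)&(np.linalg.norm(c-[.545,.275,.19],axis=-1)<.04)&(im['z_map']>0);print('button',c[m].mean(0).round(4))
P=np.hstack([cv2.resize(a['color'][190:390,250:450],(400,400),interpolation=cv2.INTER_CUBIC),cv2.resize(b['color'][190:390,270:470],(400,400),interpolation=cv2.INTER_CUBIC)])
cv2.imwrite('pics/end.png',P[:,:,::-1])
a0=pickle.load(open('scene0.pkl','rb'))
d=np.abs(a0['color'].astype(int)-a['color']).sum(-1)[210:,:]>150
n,l,st,ce=cv2.connectedComponentsWithStats(d.astype(np.uint8));print([(x[:5]+np.array([0,210,0,0,0])).tolist() for x in st[1:] if x[4]>15])
```

```text
32.85 [0.55617421 0.21637697 0.3506154 ] [-0.47042269  1.28719576  0.20635983] 0.9934990981323456
button [0.5434 0.2789 0.1911]
button [0.5449 0.2766 0.1923]
[[288, 210, 18, 21, 137], [349, 210, 17, 20, 125], [550, 210, 9, 25, 149], [595, 210, 23, 34, 333], [581, 217, 6, 7, 19], [584, 258, 7, 12, 21], [355, 261, 14, 9, 51], [395, 282, 6, 8, 23], [402, 283, 8, 8, 25], [321, 284, 14, 12, 74], [263, 290, 4, 11, 31], [351, 292, 4, 6, 17], [543, 307, 14, 24, 122], [389, 312, 4, 9, 25], [408, 312, 3, 9, 22], [259, 320, 18, 21, 231], [631, 325, 5, 7, 17], [523, 330, 32, 16, 242], [333, 335, 18, 14, 97], [631, 337, 9, 15, 69], [307, 339, 10, 27, 197], [329, 367, 5, 11, 35], [349, 366, 5, 13, 35]]
```

View pics/end.png

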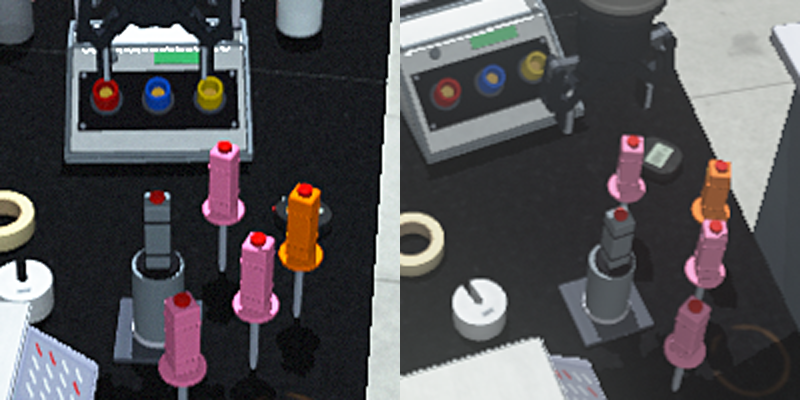

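```bash
python3 -c "
from workcell import r
print(r.close_job(), r.sense()['t'])"
```

```text
the job is handed in; nothing more can be done
the job is handed in; nothing more can be done
```

The job is handed in at about 33 s of the 64 s allowed. All three contacts were pressed in the order red, yellow, blue, and the probe is back in its stand, released. No verdict was reported.

**How it was done:** the arm can only turn about the vertical. So I tipped the probe to about 28–29.5° inside the grip by levering its rod against the stand's rim, and later straightened it the same way.

**Presses:** each stud was held for at least 0.6 s. Travel was judged from force and tip position, not read directly:

| Contact | Travel from force | Travel from tip position |
|---|---|---|
| Red | about 6.5 mm | up to 7.6 mm |
| Yellow | about 6.5 mm | about 7 mm |
| Blue | about 6 mm | up to 8 mm |

None reached the 10 mm stop.

**Last checks:**
- **Seating:** pushing down met firm resistance at the original grasp height (up to 26 N for a moment). The top of the probe is at 0.191–0.192 m, as expected with the flange on the rim.
- **Upright:** the last picture shows the probe upright and let go, with the gripper clear.
- **Other objects:** I saw nothing knocked over. A before/after image comparison did flag a few patches, including at the weight. I put those down to arm shadows, as the gripper never came near the weight.

**Disagreements:**
- **Tilt:** the estimates differed by about 2° between the rod and button fits, so the probe may have been 1–2° off square during the presses.
- **Positions:** the camera views differed by 2–4 mm.

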